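# Fish the resistor module out of the deep bay

## Robot

A 6-joint arm with a two-finger parallel gripper is mounted at the origin on the work surface. World frame = base frame: x ahead of the robot, y to its left, z up, the work surface at z = 0. Lengths are in m, angles in rad, forces in N, time in s.
With the tool pointing down it reaches from about 0.3 to 0.85 m from the base axis. Payload 5.4 kg.
Tool frame: the origin (TCP) lies between the finger pads; the fingertips stand 25 mm ahead of it and the grasp point (between the pads) lies 6 mm ahead of it (manip.nose_length is the distance from the TCP to the fingertips, in m); z points along the fingers, y is the line along which they close (so a half turn about z gives the same grasp; the last joint's range is limited). The gripper opens to 85 mm and grips with 20 to 120 N. Pads are 22 mm wide; open, the fingers measure 114 mm over their backs; the gripper's body (76 mm by 85 mm) begins 54 mm behind the grasp point. The pads swing forward as they close: fully open they stand 13 mm farther back than shut.
Start: joints at [-1.326, 0.158, 1.597, -0, 1.386, -0.21], TCP at [0.253, -0.517, 0.219] pointing down, gripper open.
Joint ranges: [-2.91, 2.91], [-0.94, 2.29], [0.18, 2.7], [-1.29, 4.43], [0.17, 2.64], [-3, 3]. Speed limits (rad/s): [2.57, 2.57, 3.14, 3.14, 3.14, 3.14].

## Interface

Orientations are given as a unit quaternion [w, x, y, z].
In Python, from bench import manip, eyes, job gives the robot as it stands.
- The arm moves only by the tool play_rows, never from a script. Its argument "moves" is a list that holds one entry, the list of rows, each a list of 7 numbers: the shift along the tool's x, y, z in mm, then the turn, a rotation vector about the tool's x, y, z in rad, then the opening, from 0 (shut) to 1 (fully open). A call has exactly 5 rows; each row shifts and turns the commanded pose from where the row before left it, along the tool's axes as they then stand; what a row does not reach is not made up. A row lasts 1/8 s, in which the tool goes at most 62.5 mm and 10.7 degrees, less where a joint would pass 70% of its speed; a pose out of reach is approached as far as the arm can. A call with a gripper value outside its range is refused whole. The fingers move at their own pace and stop on an object; "force" is the grip in N (left out, the last holds). Time passes only in rows, so rows that do not move let the fingers close, or fill a call up. It gives the time, the measured TCP pose, the force, the opening and the grip force at its end, in the units of the state.
- manip.state(): the state, without advancing time (a new reading comes with each control period).
- eyes.camera(name): name is "scene" or "top" or "wrist"; returns the picture (384x512x3 uint8, red, green, blue); there is no depth.
- eyes.camera_params(name): a dict with "vfov" (degrees; the focal length in pixels is half the picture's height over the tangent of half this angle, whatever the lens; pixels are square), "cx", "cy" (the principal point, pixels), "rvec" (rotation vector, rad) and "tvec" (3), from world to camera coordinates, as OpenCV has them. Camera axes: x right, y down, z forward; pixel columns grow to the right and rows downward; lengths in m; the calibration is good to about 2 mm. A picture is of the moment at which its call begins: read the wrist's pose just before it. camera_params takes no time and is no camera call; for the wrist camera it gives the pose at the moment of the call.
- job.hand_in(): hands the job in; it is judged then, once.
The state is a dict: "clock": time; "joint_positions": joint angles; "dq": joint speeds; "joint_efforts": joint torques, N m; "tcp_pos": TCP position; "eef_rot": TCP orientation; "force": force on the tool from outside, world axes, zero at the start; "torque": the same for the moment, N m; "opening": finger opening in m; "gripper_force": force on a finger pad.
Only numpy, scipy, OpenCV 4.12 (cv2) and the standard library are available. Lean on these libraries where they do the work, as an engineer would, in place of code of your own. Each camera call takes 0.05 s, during which the arm holds its last target. There are 200 camera calls.

## Task

Take the hooked picker from its stand, hook the bail of the module at the bottom of the narrow generator bay and, pulling up only lightly, draw it along under the keeper strips until you feel its ears come into the notches; then lift it out with the picker, never with the fingers. Set the module down gently, standing upright in the parts tray, and hang the picker back in its stand. Never pull or press hard on the module, and leave the other things on the bench where they are.

Things in the scene. Friction and masses are not known exactly. Their poses are not given: they have to be found in the camera images.
- bay_mouth (a point): Centre of the open top of the fixed narrow bay, 135 mm above the bench: a shaft 100 mm long inside (x) and 48 mm wide (y), z up, 127 mm deep; end walls 25 mm, side walls 5 mm thick, the -y one of clear plastic. Against its +y side stands a white chassis box, 150 mm long, 85 mm deep, 100 mm high.
- bay_floor (a point): Middle of the bay's inner floor. Along each long wall runs a slick white plastic keeper strip over the module's ears: 8.5 mm wide, 6 mm thick, underside 18 mm above the floor. Each has one 24 mm long notch, facing each other, through which the ears can rise. The notches' middle lies at x = -22 to +12 mm from here: not measured, to be felt. Sprung: each 3 N lifts the strips 1 mm, up to 6 mm.
- module: Grey resistor module, 105 to 210 g, loose on the bay floor; origin at the centre of its underside, x along the bay. Block 40 (x) by 26 by 18 mm high; mid-length each side an ear 20 mm long (x) sticks out 9 mm, 11 to 16 mm above the underside. It starts 8 to 47 mm on the bay's +x side of the notches: draw it to -x. It and the keeper strips stand at most 20 N in any contact.
- module_bail (a point): Middle of the top bar of the module's steel bail, an arch of 5 mm wire standing across its top (bar along the module's y), 42.5 mm above the underside, posts at y = +-12 mm. Free opening under the bar: 22 mm high down to the block, 19 mm wide. The module can rise 2 mm before its ears meet the strips.
- picker_grip (a point): Centre of the picker's black square grip, 24 by 24 by 44 mm high, z up. The picker is a loose 160 g hook tool: under the grip a 44 by 44 mm flange 5 mm thick (underside 27 mm below this point), then a straight 8 mm rod down the axis. Against sideways pull, hold it with the fingers on its +x and -x faces.
- picker_hook (a point): Foot of the picker: on the rod's axis, 145 mm below the grip centre, at the underside of the hook. The hook is a flat tongue 10 mm wide (y), 5 mm thick, reaching from the rod to +x, its end 22 mm from the axis, with an upturned lip 4 mm thick there; lip top 12 mm above the underside; 14 mm free between rod and lip.
- stand_seat (a point): Where the grip's centre is when the picker hangs in its fixed stand, 155 mm above the bench: two upright plates 60 mm long (x), 8 mm thick, 20 mm apart, tops 128 mm above the bench. The rod hangs in the gap, the flange rests on the plates, the picker's x points along the stand's x. Open at the top and both ends.
- tray: Fixed open grey parts tray, origin at the centre of its underside, z up: outside 110 (x) by 150 (y) by 22 mm high, walls and floor 4 mm. A small brass terminal, 20 mm wide and 16 mm high, stands in its -y end; the +y half is free.
There are look-alikes about, which are no part of the job. Of the things like the module, leave any that is black; of the rest the larger one is meant.

How it is judged:
On the way, in this order (a step that is already met when the one before it is completed fails the run):
1. the picker is lifted out of its stand (z of picker_grip in the frame of stand_seat above 0.06 m), for 0.1 s.
2. the picker carries the module up through the notches, still inside the bay (z of module in the frame of bay_mouth between -0.11 and -0.02 m and horizontal distance between module and bay_mouth below 0.04 m and contact force between picker and module above 0.3 N), for 0.1 s.
3. the module hangs on the picker clear above the bay (z of module in the frame of bay_mouth above 0.002 m and contact force between picker and module above 0.3 N), for 0.1 s.
At the end, for the whole second after the job is handed in: The module stands upright (within 0.1 rad) and at rest on the floor of the tray, unhooked; the picker hangs upright (within 0.1 rad) and at rest in its stand, its flange on the plates (4 mm up, 6 mm down) and its grip within 25 mm of the seat point (x of module in the frame of tray between -0.045 and 0.045 m and y of module in the frame of tray between -0.065 and 0.065 m and z of module in the frame of tray below 0.008 m and angle between each of module, picker_grip's own z axis and vertical below 0.1 rad and linear speed of each of module, picker below 0.02 m/s and horizontal distance between picker_grip and stand_seat below 0.025 m and z of picker_grip in the frame of stand_seat between -0.006 and 0.004 m and contact force between picker and module below 0.1 N); the robot touches nothing.
It fails at once if the picker pulls or presses on the module with more than 20 N (contact force between picker and module above 20 N).
It fails at once if the module is forced against the bay or its keeper strips with more than 20 N (contact force between module and bay above 20 N).
It fails at once if the module is dropped or pushed into the tray with more than 20 N (contact force between module and tray above 20 N).
It fails at once if the fingers take hold of the module (contact force between the fingers and module above 0.5 N).
It fails at once if another thing on the bench is displaced by more than 20 mm (distance of any of electrode, jar, carton, driver, spanner, spacer, terminal from where it was at the start of the episode above 0.02 m).
It also fails if it takes over 72 s, if anything falls off the work surface, if the arm or the gripper's body presses on something with over 40 N, if the wrist force passes 120 N, or if a joint passes its speed limit or range.

## Working session

There is one attempt and no reset: what is moved stays moved. The work goes in short steps, Python scripts to look and compute and a tool call to move; the robot and the scene stay as the last step left them, time stands still between calls to the robot, and variables do not carry over. Pictures are saved under pics/ and viewed, at most 10 in all, crops included, and the job is handed in when it is done.

Besides the shell and the picture viewer there is one more tool, called after "Call:" as name(argument=value, ...) on one line, values as JSON. play_rows: Moves the arm, as the interface text tells. Its arguments: {"type":"object","properties":{"moves":{"type":"array"},"force":{"type":"number"}},"required":["moves"]}

```bash
ls; mkdir -p pics
python3 - <<'E'
from bench import manip, eyes, job
import cv2, numpy as np
print(manip.state())
for n in ("scene","top","wrist"):
    p=eyes.camera_params(n); print(n,p)
a=eyes.camera("scene");b=eyes.camera("top")
np.save("pics/scene0.npy",a);np.save("pics/top0.npy",b)
cv2.imwrite("pics/scene0.png",cv2.resize(a[:,:,::-1],(800,600),interpolation=cv2.INTER_CUBIC))
cv2.imwrite("pics/top0.png",cv2.resize(b[:,:,::-1],(800,600),interpolation=cv2.INTER_CUBIC))
E
```

```text
pics
{'clock': 0.0, 'joint_positions': array([-1.32612501e+00,  1.59068415e-01,  1.59827214e+00,  1.89877391e-05,
        1.38620697e+00, -2.10085602e-01]), 'dq': array([-0.00030374, -0.00092351, -0.00058328,  0.00147551,  0.00078812,
       -0.00018534]), 'joint_efforts': array([-1.58940289e-03, -3.95999658e+01, -3.31431663e+01, -3.93018790e-04,
        8.38529959e-03,  2.20086707e-05]), 'tcp_pos': array([ 0.2524003 , -0.51592824,  0.21848607]), 'eef_rot': array([-9.77452420e-04,  9.74260630e-01,  2.25422424e-01, -7.57235887e-06]), 'force': array([ 0.93167004, -0.16066555,  0.38896511]), 'torque': array([-0.04342076,  0.01644704,  0.04639548]), 'gripper_force': 0.0, 'opening': 0.08528239689517245}
scene {'vfov': 46.11719662655732, 'cx': 254.41358017809392, 'cy': 195.62069629592284, 'rvec': array([ 2.24354681,  1.18251915, -0.39774754]), 'tvec': array([-0.32799473, -0.3238504 ,  1.35579753])}
top {'vfov': 46.46430609538877, 'cx': 262.4776352252084, 'cy': 188.2862092473523, 'rvec': array([ 2.13515451, -2.19911032,  0.09517761]), 'tvec': array([0.0210362 , 0.5994477 , 1.05814695])}
wrist {'vfov': 61.548358974847794, 'cx': 258.59667887929254, 'cy': 196.29293978901373, 'rvec': array([-2.44630516,  1.52532928,  0.22977364]), 'tvec': array([-0.57295417, -0.03953162,  0.37960866])}
```

View pics/top0.png

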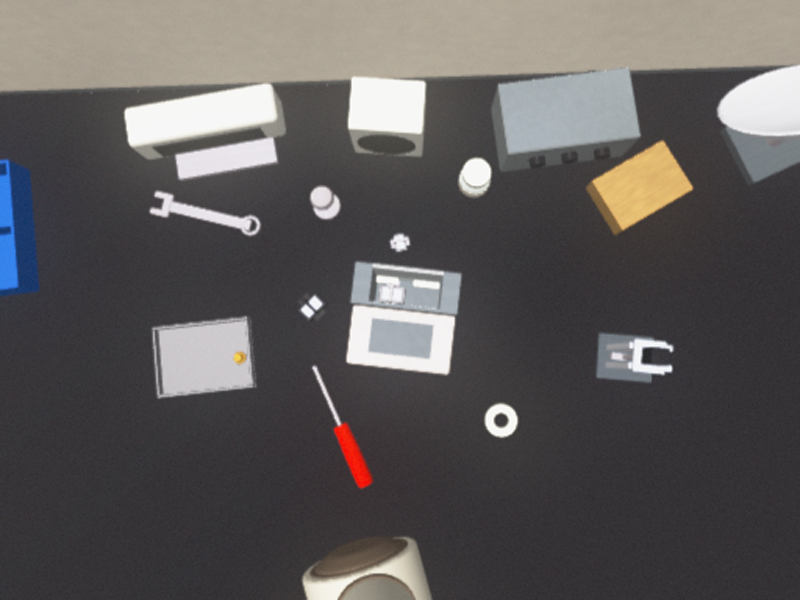

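View pics/scene0.png

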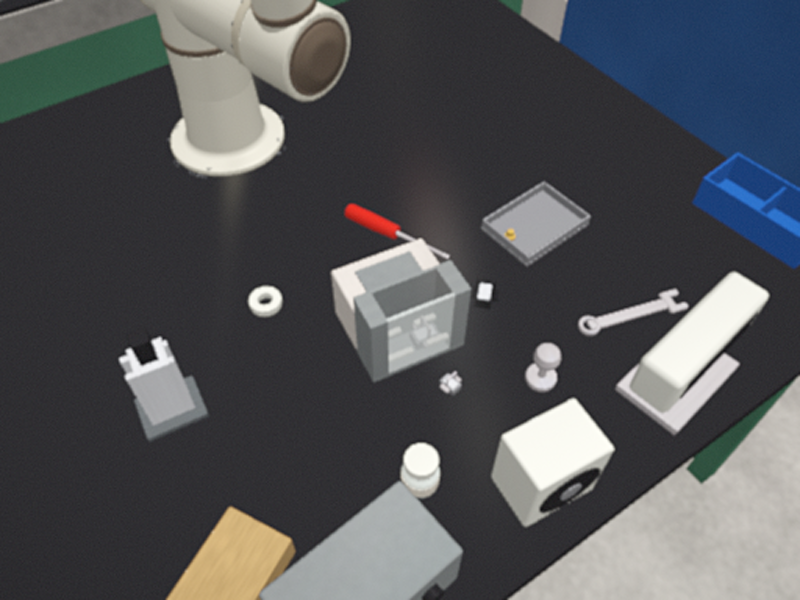

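The top view shows the bay at (405,288) with its chassis on the robot side, the tray at (205,357), the brass terminal at (239,357) and the picker stand at about (635,357). The look-alikes are a small white/black cube at (312,306), a small grey piece at (400,242) and the module inside the bay at (390,292). The one in the bay is the grey one under the strips, so it fits the description. I'll confirm it in enlarged crops.

```bash
cat > h.py <<'E'
import numpy as np, cv2
from bench import manip, eyes, job
def KRt(p,h=384):
    f=h/2/np.tan(np.radians(p["vfov"]/2))
    return np.array([[f,0,p["cx"]],[0,f,p["cy"]],[0,0,1]]),cv2.Rodrigues(np.array(p["rvec"]))[0],np.array(p["tvec"])
def proj(p,X):
    K,R,t=KRt(p); c=(np.atleast_2d(X)@R.T+t)@K.T; return c[:,:2]/c[:,2:]
def onz(p,uv,z):
    K,R,t=KRt(p); C=-R.T@t; d=np.c_[np.atleast_2d(uv),np.ones(len(np.atleast_2d(uv)))]@np.linalg.inv(K).T@R
    return C+d*((z-C[2])/d[:,2:])
def tri(ps,uvs):
    A=[]
    for p,uv in zip(ps,uvs):
        K,R,t=KRt(p);P=K@np.c_[R,t];A+=[uv[0]*P[2]-P[0],uv[1]*P[2]-P[1]]
    A=np.array(A);return np.linalg.lstsq(A[:,:3],-A[:,3],rcond=None)[0]
E
python3 - <<'E'
from h import *
t=eyes.camera_params("top");s=eyes.camera_params("scene")
q=lambda *a: np.array(a)*0.64
print("tcp in top/scene (800px)",proj(t,manip.state()['tcp_pos'])/.64,proj(s,manip.state()['tcp_pos'])/.64)
print("bay",onz(t,q([354,262],[461,272],[353,302],[458,314]),.135))
print("chassis",onz(t,q([351,307],[455,319],[347,363],[449,374]),.1))
print("tray",onz(t,q([153,327],[248,318],[158,397],[254,386]),.022))
print("stand",onz(t,q([635,357]),.15))
a=np.load("pics/scene0.npy");b=np.load("pics/top0.npy")
c=lambda im,x,y,w,h: cv2.resize(im[y:y+h,x:x+w,::-1],(400,300),interpolation=cv2.INTER_CUBIC)
m=np.vstack([np.hstack([c(b,220,160,80,60),c(b,376,203,60,45)]),np.hstack([c(a,208,150,100,75),c(a,65,205,80,60)])])
cv2.imwrite("pics/crop1.png",m)
E
```

```text
tcp in top/scene (800px) [[837.99096094 547.25041838]] [[-92.22771884 258.38762294]]
bay [[ 0.6375072   0.08035754  0.135     ]
 [ 0.6187145  -0.0699397   0.135     ]
 [ 0.580912    0.08296416  0.135     ]
 [ 0.55967445 -0.06361595  0.135     ]]
chassis [[ 0.57681017  0.08917981  0.1       ]
 [ 0.55489208 -0.06111841  0.1       ]
 [ 0.4960366   0.09663401  0.1       ]
 [ 0.47605467 -0.04971973  0.1       ]]
tray [[0.56102595 0.40713388 0.022     ]
 [0.57071377 0.25805546 0.022     ]
 [0.45222258 0.39863249 0.022     ]
 [0.46486789 0.24942591 0.022     ]]
stand [[ 0.49270317 -0.30203601  0.15      ]]
```

View pics/crop1.png

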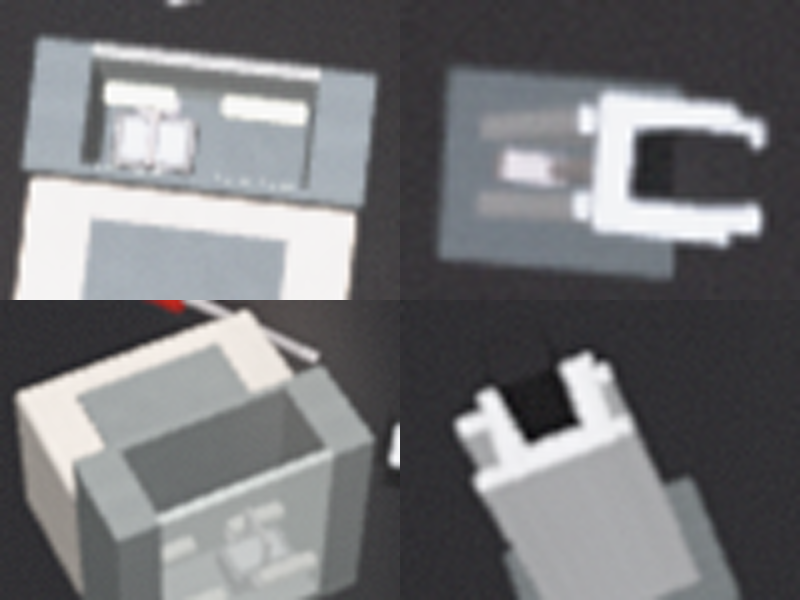

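The crops confirm it. In the top view (upper left) the module lies on the bay floor on its left, which is bay +x. Its white/pink top and bail bar are at about (155,140) in the crop, and the strip notch shows between the white strips at about (200,105). The stand crop (upper right) shows the flange edges from (598,90) to (598,232), plate ends at 580 and 765, and the hook tongue pointing left at (525,165), so the picker's x points roughly world +y.

Run:
```python
from h import *
np.set_printoptions(precision=4,suppress=True)
t=eyes.camera_params("top");s=eyes.camera_params("scene")
A=lambda *a: np.array([[376+(u-400)*.15,203+v*.15] for u,v in a])-.42
B=lambda *a: np.array([[220+u*.2,160+v*.2] for u,v in a])-.4
S=lambda *a: np.array([[65+(u-400)*.2,205+(v-300)*.2] for u,v in a])-.4
print("flange",onz(t,A([600,90],[596,233],[740,103],[728,242]),.133))
print("plates",onz(t,A([580,105],[582,218],[766,122],[762,236]),.128))
print("tongue tip",onz(t,A([502,150],[500,180]),.015))
print("scene plate corners",onz(s,S([457,420],[480,490],[592,355],[633,432]),.128))
print("bay top outer",onz(t,B([37,38],[377,73],[22,168],[362,206]),.135))
print("bay inner",onz(t,B([93,50],[320,70]),.135), onz(t,B([318,190],[88,168]),.135))
print("mod bail bar",onz(t,B([152,105],[152,170],[155,138]),.008+.04))
print("mod block top",onz(t,B([112,138],[200,140]),.026))
print("strips ends",onz(t,B([103,94],[180,98],[222,107],[308,112]),.032))
```

```text
flange [[ 0.5196 -0.3071  0.133 ]
 [ 0.4733 -0.3031  0.133 ]
 [ 0.514  -0.3524  0.133 ]
 [ 0.4691 -0.3456  0.133 ]]
plates [[ 0.515  -0.3018  0.128 ]
 [ 0.4781 -0.3003  0.128 ]
 [ 0.5077 -0.3622  0.128 ]
 [ 0.4706 -0.3585  0.128 ]]
tongue tip [[ 0.5018 -0.3066  0.015 ]
 [ 0.4909 -0.3052  0.015 ]]
scene plate corners [[ 0.4689 -0.3547  0.128 ]
 [ 0.5052 -0.3593  0.128 ]
 [ 0.4697 -0.2979  0.128 ]
 [ 0.5138 -0.2992  0.128 ]]
bay top outer [[ 0.6385  0.0794  0.135 ]
 [ 0.6185 -0.0698  0.135 ]
 [ 0.5812  0.0872  0.135 ]
 [ 0.5601 -0.0612  0.135 ]]
bay inner [[ 0.6325  0.0548  0.135 ]
 [ 0.6205 -0.0449  0.135 ]] [[ 0.5677 -0.0422  0.135 ]
 [ 0.5803  0.0582  0.135 ]]
mod bail bar [[0.6173 0.0325 0.048 ]
 [0.5861 0.0333 0.048 ]
 [0.6014 0.0315 0.048 ]]
mod block top [[0.6043 0.0532 0.026 ]
 [0.602  0.0103 0.026 ]]
strips ends [[ 0.6253  0.0568  0.032 ]
 [ 0.6222  0.0194  0.032 ]
 [ 0.6172 -0.0009  0.032 ]
 [ 0.6135 -0.0425  0.032 ]]
```

```bash
cat >> h.py <<'E'
def yaw():
    from scipy.spatial.transform import Rotation as R
    q=manip.state()['eef_rot'];m=R.from_quat([q[1],q[2],q[3],q[0]]).as_matrix();return np.arctan2(m[1,0],m[0,0]),m
def plan(xyz,psi,n):
    y0,m=yaw();s=manip.state();d=(np.array(xyz)-s['tcp_pos'])*1000/n;dp=(psi-y0)/n
    print("yaw",y0,"tilt",m[:,2],"q",s['joint_positions'].round(2))
    for i in range(n):
        a=y0+dp*i;c,sn=np.cos(a),np.sin(a)
        print([round(float(v),1) for v in (c*d[0]+sn*d[1],sn*d[0]-c*d[1],-d[2],0,0)]+[round(float(-dp),4)])
E
python3 -c "
from h import *
plan([.494,-.328,.26],-.123,10)"
```

```text
yaw 0.4547702214398637 tilt [-3.90080797e-04  1.67953772e-03 -9.99998513e-01] q [-1.33  0.16  1.6   0.    1.39 -0.21]
[30.0, -6.3, -4.1, 0.0, 0.0, 0.0578]
[29.5, -8.0, -4.1, 0.0, 0.0, 0.0578]
[29.0, -9.7, -4.1, 0.0, 0.0, 0.0578]
[28.4, -11.4, -4.1, 0.0, 0.0, 0.0578]
[27.7, -13.0, -4.1, 0.0, 0.0, 0.0578]
[26.9, -14.6, -4.1, 0.0, 0.0, 0.0578]
[26.0, -16.1, -4.1, 0.0, 0.0, 0.0578]
[25.1, -17.6, -4.1, 0.0, 0.0, 0.0578]
[24.0, -19.0, -4.1, 0.0, 0.0, 0.0578]
[22.9, -20.3, -4.1, 0.0, 0.0, 0.0578]
```

Call:
play_rows(moves=[[[30, -6.3, -8, 0, 0, 0.0578, 1], [29.5, -8, -8, 0, 0, 0.0578, 1], [29, -9.7, -8, 0, 0, 0.0578, 1], [28.4, -11.4, -6, 0, 0, 0.0578, 1], [27.7, -13, -4, 0, 0, 0.0578, 1]]], force=60)

```text
clock: 0.72
tcp_pos: [0.3739, -0.4216, 0.2533]
eef_rot: [-0.0, 0.997, 0.082, -0.0]
force: [0.3, 0.6, -0.5]
opening: 0.0853
gripper_force: 0.0
```

Call:
play_rows(moves=[[[26.9, -14.6, -3, 0, 0, 0.0578, 1], [26, -16.1, -2, 0, 0, 0.0578, 1], [25.1, -17.6, -2, 0, 0, 0.0578, 1], [24, -19, 0, 0, 0, 0.0578, 1], [22.9, -20.3, 0, 0, 0, 0.0578, 1]]])

```text
clock: 1.35
tcp_pos: [0.4945, -0.3275, 0.2599]
eef_rot: [-0.0, 0.998, -0.063, -0.0]
force: [0.1, -0.2, 0.3]
opening: 0.0857
gripper_force: 0.0
```

Run:
```python
from h import *
p=eyes.camera_params("wrist");plan([.494,-.328,.165],-.123,2)
a=eyes.camera("wrist");np.save("pics/w1.npy",a)
print(p, proj(p,[[.494,-.329,.177],[.494,-.329,.133],[.4929,-.3307,.128]])*1.5, manip.state()['tcp_pos'])
cv2.imwrite("pics/w1.png",cv2.resize(a[:,:,::-1],(768,576),interpolation=cv2.INTER_CUBIC))
```

```text
yaw -0.12511959989784321 tilt [-7.65003639e-04  7.42550297e-04 -9.99999432e-01] q [-0.79  0.18  1.49 -0.    1.47  0.91]
[-0.2, 0.3, 47.5, 0.0, 0.0, -0.0011]
[-0.2, 0.3, 47.5, 0.0, 0.0, -0.0011]
{'vfov': 61.548358974847794, 'cx': 258.59667887929254, 'cy': 196.29293978901373, 'rvec': array([-1.937614  ,  2.1948063 ,  0.32959913]), 'tvec': array([-0.26323905,  0.45626988,  0.5738451 ])} [[391.16127474 295.25587249]
 [390.77094216 273.7227325 ]
 [393.71081896 273.05980803]] [ 0.49692429 -0.32492444  0.25988686]
```

View pics/w1.png

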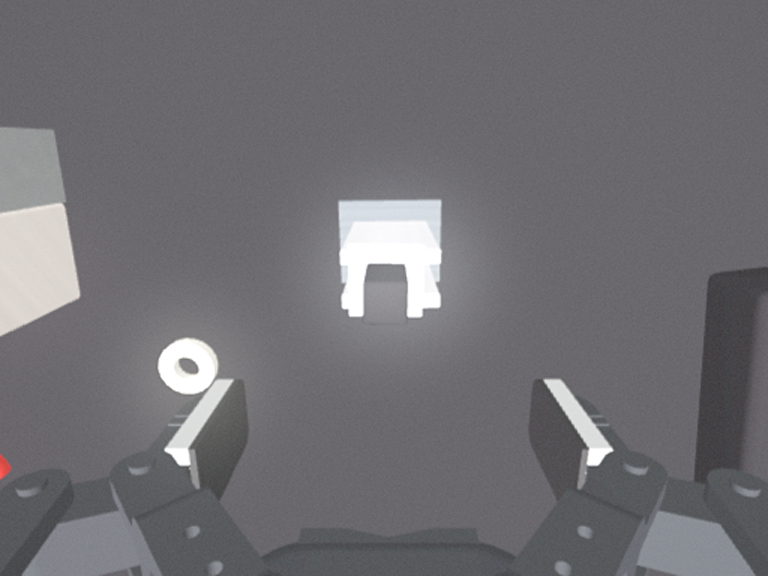

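The wrist view shows the grip, flange and plates. The grip centre is at about u=385 (expected 391) and the plates at about 390, so the picker sits some 3 mm toward +x in its stand. That is well within the finger stroke, so I'll descend.

Call:
play_rows(moves=[[[-2.8, 2, 20, 0, 0, 0, 1], [0, 0, 25, 0, 0, 0, 1], [0, 0, 25, 0, 0, 0, 1], [0, 0, 20, 0, 0, 0, 1], [0, 0, 5, 0, 0, 0, 1]]])

```text
clock: 2.02
tcp_pos: [0.4899, -0.3292, 0.1634]
eef_rot: [-0.001, 0.998, -0.062, -0.001]
force: [0.2, 0.1, -0.4]
opening: 0.0853
gripper_force: 0.0
```

Call:
play_rows(moves=[[[0, 0, 0, 0, 0, 0, 0], [0, 0, 0, 0, 0, 0, 0], [0, 0, 0, 0, 0, 0, 0], [0, 0, 0, 0, 0, 0, 0], [0, 0, 0, 0, 0, 0, 0]]])

```text
clock: 2.65
tcp_pos: [0.491, -0.3301, 0.1657]
eef_rot: [0.0, 0.998, -0.062, 0.0]
force: [-0.2, -0.3, 1.0]
opening: 0.0003
gripper_force: 0.0
```

The fingers closed on nothing, so I'll look.

Run:
```python
from h import *
for i in range(3): print(manip.state()['tcp_pos'])
a=eyes.camera("scene");b=eyes.camera("top");w=eyes.camera("wrist")
np.save("pics/s2.npy",a);np.save("pics/t2.npy",b);np.save("pics/w2.npy",w)
c=lambda im,x,y,w,h: cv2.resize(im[y:y+h,x:x+w,::-1],(400,300),interpolation=cv2.INTER_CUBIC)
m=np.vstack([np.hstack([c(a,40,150,160,120),c(b,330,170,120,90)]),np.hstack([c(w,0,0,512,384),c(w,156,100,200,150)])])
cv2.imwrite("pics/c2.png",m)
t=eyes.camera_params("top");s=eyes.camera_params("scene");p=eyes.camera_params("wrist")
print(proj(p,manip.state()['tcp_pos']+[0,0,-.006]))
```

```text
[ 0.49101159 -0.33009756  0.16571328]
[ 0.49101159 -0.33009756  0.16571328]
[ 0.49101159 -0.33009756  0.16571328]
[[258.72786983 237.98547248]]
```

View pics/c2.png

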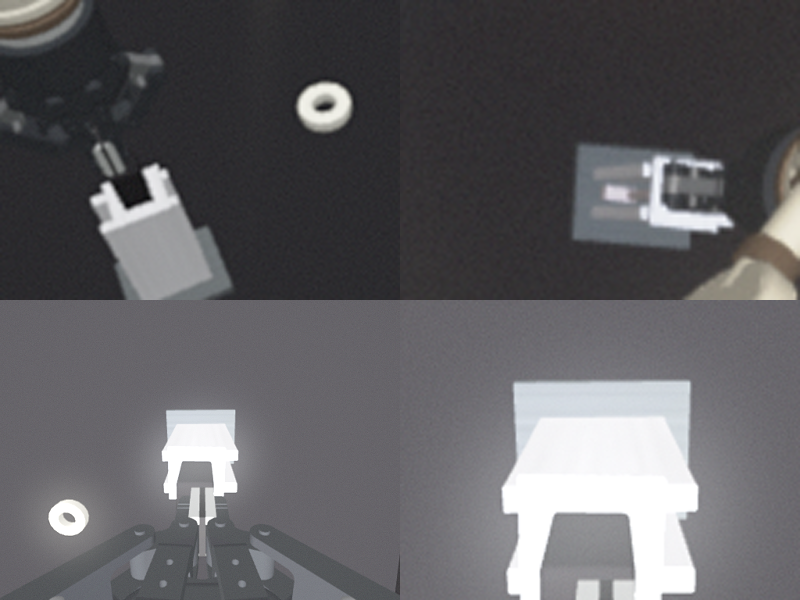

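Run:
```python
from h import *
np.set_printoptions(precision=4,suppress=True)
T=manip.state()['tcp_pos']
s=eyes.camera_params("scene");t=eyes.camera_params("top");p=eyes.camera_params("wrist")
for n,c,o,sc in(("scene",s,(40,150),2.5),("top",t,(330,170),400/120),("wrist",p,(0,0),.781)):
    K,R,tt=KRt(c);print(n,"C",-R.T@tt)
    for z in (.14,.16,.177,.2): print(z,((proj(c,[T[0],T[1],z])[0]-o)*sc))
S=lambda u,v:(np.array([u,v])/2.5+[40,150])
A=lambda u,v:(np.array([u-400,v])/(400/120)+[330,170])
W=lambda u,v:(np.array([u,v-300])/.781)
# finger tip and grip corner triangulations
print("grip topcentre scene-> z .177", onz(s,S(122,178),.177), "z.155",onz(s,S(130,190),.155))
print("plates corner tri TL", tri([s,t],[S(150,172),A(648,158)]))
```

```text
scene C [ 1.0751 -0.3408  0.8824]
0.14 [125.6569 192.6527]
0.16 [118.1854 178.3754]
0.177 [111.6165 165.8227]
0.2 [102.3917 148.1951]
top C [ 0.4945 -0.005   1.1113]
0.14 [293.4763 196.5278]
0.16 [304.0775 196.3347]
0.177 [313.4465 196.1639]
0.2 [326.6803 195.9228]
wrist C [ 0.5632 -0.339   0.3205]
0.14 [202.0701 175.3302]
0.16 [202.0664 186.1581]
0.177 [202.0625 197.4172]
0.2 [202.0557 216.9202]
grip topcentre scene-> z .177 [[ 0.506  -0.3278  0.177 ]] z.155 [[ 0.5023 -0.3266  0.155 ]]
plates corner tri TL [ 0.5127 -0.3009  0.1707]
```

Run:
```python
from h import *
w=np.load("pics/w1.npy");w2=np.load("pics/w2.npy");s0=np.load("pics/scene0.npy");s2=np.load("pics/s2.npy")
def c(im,x,y,w,h,g):
    o=np.clip(im[y:y+h,x:x+w,::-1].astype(float)*g,0,255).astype(np.uint8); return cv2.resize(o,(400,300),interpolation=cv2.INTER_CUBIC)
m=np.vstack([np.hstack([c(w,208,125,100,75,1.8),c(w2,208,175,100,75,1.8)]),np.hstack([c(s0,60,200,80,60,3),c(s2,60,200,80,60,3)])])
cv2.imwrite("pics/c3.png",m)
```

```text
(no output)
```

View pics/c3.png

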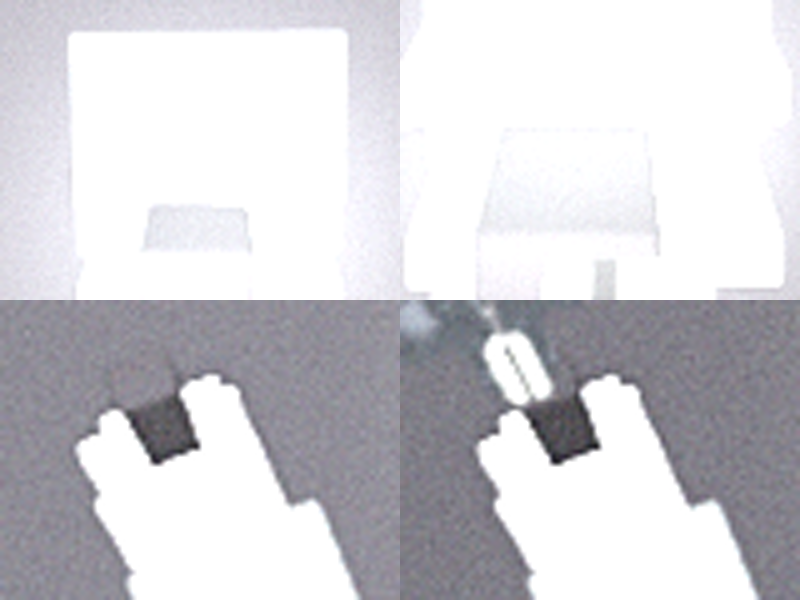

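Run:
```python
from h import *
np.set_printoptions(precision=4,suppress=True)
print(manip.nose_length,[a for a in dir(manip) if a[0]!='_'],manip.state()['tcp_pos'],manip.state()['eef_rot'],manip.state()['joint_positions'])
p=eyes.camera_params("wrist");T=manip.state()['tcp_pos'];y,m=yaw();K,R,t=KRt(p)
for off in (0,.011):
  for d in (.025,.015,.006,0,-.006,-.012):
    X=T+m@np.array([off,0,d]);X1=T+m@np.array([-off,.0425,d]); print(off,d,X,proj(p,X)[0],(R@X+t)[2],proj(p,X1)[0])
```

```text
0.025 ['IKError', 'nose_length', 'state'] [ 0.4909 -0.3301  0.1655] [ 0.      0.9981 -0.0615 -0.    ] [-0.796   0.2453  1.6058 -0.      1.2905  0.898 ]
0 0.025 [ 0.4909 -0.3301  0.1405] [258.7326 224.8164] 0.1933634129849549 [329.6022 224.8699]
0 0.015 [ 0.4909 -0.3301  0.1505] [258.7303 231.4229] 0.18379925384872153 [333.2879 231.4797]
0 0.006 [ 0.4909 -0.3301  0.1595] [258.7279 237.9856] 0.17519151062611144 [336.9491 238.0456]
0 0 [ 0.4909 -0.3301  0.1655] [258.7262 242.731 ] 0.1694530151443714 [339.5966 242.7935]
0 -0.006 [ 0.4909 -0.3301  0.1715] [258.7244 247.8092] 0.1637145196626314 [342.4297 247.8743]
0 -0.012 [ 0.4909 -0.3301  0.1775] [258.7225 253.2563] 0.1579760241808913 [345.4687 253.3243]
0.011 0.025 [ 0.5018 -0.3314  0.1405] [258.746 207.46 ] 0.19015132852777433 [328.4312 241.6595]
0.011 0.015 [ 0.5018 -0.3314  0.1505] [258.7443 213.2648] 0.1805871693915409 [331.9937 249.0145]
0.011 0.006 [ 0.5018 -0.3314  0.1595] [258.7426 219.0411] 0.17197942616893086 [335.5265 256.3083]
0.011 0 [ 0.5018 -0.3314  0.1655] [258.7414 223.2243] 0.16624093068719087 [338.0775 261.5749]
0.011 -0.006 [ 0.5018 -0.3314  0.1715] [258.7401 227.7067] 0.16050243520545082 [340.8038 267.2036]
0.011 -0.012 [ 0.5018 -0.3314  0.1775] [258.7387 232.5214] 0.15476393972371078 [343.7243 273.2331]
```

Both cameras agree. The shut fingers stand on or just above the grip's top (z about 0.177) at the right x,y, so the real fingertips are about 12 mm behind the reported TCP instead of 25 mm ahead. I'll open, go about 28 mm deeper and close again.

Call:
play_rows(moves=[[[0, 0, -3, 0, 0, 0, 1], [0, 0, 0, 0, 0, 0, 1], [0, 0, 0, 0, 0, 0, 1], [0, 0, 0, 0, 0, 0, 1], [2.5, -2.5, 0, 0, 0, 0, 1]]])

```text
clock: 3.42
tcp_pos: [0.4937, -0.3279, 0.1684]
eef_rot: [-0.0, 0.998, -0.062, -0.0]
force: [0.5, -0.2, 0.4]
opening: 0.0856
gripper_force: 0.0
```

Call:
play_rows(moves=[[[0, 0, 10, 0, 0, 0, 1], [0, 0, 11, 0, 0, 0, 1], [0, 0, 10, 0, 0, 0, 1], [0, 0, 0, 0, 0, 0, 1], [0, 0, 0, 0, 0, 0, 1]]])

```text
clock: 4.05
tcp_pos: [0.4938, -0.328, 0.1376]
eef_rot: [0.0, 0.998, -0.062, 0.0]
force: [0.6, -0.0, 0.6]
opening: 0.0855
gripper_force: 0.0
```

Call:
play_rows(moves=[[[0, 0, 0, 0, 0, 0, 0], [0, 0, 0, 0, 0, 0, 0], [0, 0, 0, 0, 0, 0, 0], [0, 0, 0, 0, 0, 0, 0], [0, 0, 0, 0, 0, 0, 0]]])

```text
clock: 4.68
tcp_pos: [0.4939, -0.3281, 0.1379]
eef_rot: [0.0, 0.998, -0.062, 0.0]
force: [0.2, 0.7, 2.4]
opening: 0.023
gripper_force: 59.3
```

Gripped at 23 mm opening. Now I'll lift the picker out.

Call:
play_rows(moves=[[[0, 0, -10, 0, 0, 0, 0], [0, 0, -30, 0, 0, 0, 0], [0, 0, -35, 0, 0, 0, 0], [0, 0, -35, 0, 0, 0, 0], [0, 0, -40, 0, 0, 0, 0]]], force=90)

```text
clock: 5.3
tcp_pos: [0.4932, -0.3274, 0.2882]
eef_rot: [-0.001, 0.998, -0.062, -0.001]
force: [0.3, -0.8, -1.9]
opening: 0.0226
gripper_force: 88.2
```

Run:
```python
from h import *
# axis target: bar - 30mm along bay x ; bay c (.600,.008), bar at (.6014,.0325)
ex=np.array([.136,.9907]);b=np.array([.6014,.0325]);a=b-.030*ex;print(a)
plan([a[0],a[1],.30],-.137,8)
```

```text
[0.59732  0.002779]
yaw -0.12319678518368872 tilt [-0.00120041  0.00115754 -0.99999861] q [-0.79  0.17  1.45 -0.    1.52  0.9 ]
[7.8, -42.6, -1.5, 0.0, 0.0, 0.0017]
[7.8, -42.6, -1.5, 0.0, 0.0, 0.0017]
[7.7, -42.6, -1.5, 0.0, 0.0, 0.0017]
[7.6, -42.6, -1.5, 0.0, 0.0, 0.0017]
[7.5, -42.6, -1.5, 0.0, 0.0, 0.0017]
[7.5, -42.6, -1.5, 0.0, 0.0, 0.0017]
[7.4, -42.6, -1.5, 0.0, 0.0, 0.0017]
[7.3, -42.6, -1.5, 0.0, 0.0, 0.0017]
```

Call:
play_rows(moves=[[[7.8, -30, -12, 0, 0, 0.002, 0], [7.8, -42, 0, 0, 0, 0.002, 0], [7.7, -43, 0, 0, 0, 0.002, 0], [7.6, -43, 0, 0, 0, 0.002, 0], [7.5, -43, 0, 0, 0, 0.002, 0]]])

```text
clock: 5.92
tcp_pos: [0.5574, -0.1319, 0.2996]
eef_rot: [-0.0, 0.998, -0.067, -0.0]
force: [0.6, -0.0, -1.5]
opening: 0.0226
gripper_force: 88.4
```

Call:
play_rows(moves=[[[7.5, -43, 0, 0, 0, 0.002, 0], [7.5, -43, 0, 0, 0, 0.002, 0], [7.3, -36, 0, 0, 0, 0, 0], [0, -17, 0, 0, 0, 0, 0], [0, 0, 0, 0, 0, 0, 0]]])

```text
clock: 6.55
tcp_pos: [0.5979, 0.0019, 0.2994]
eef_rot: [0.0, 0.998, -0.068, -0.0]
force: [-0.0, -0.7, -1.0]
opening: 0.0229
gripper_force: 88.4
```

Run:
```python
from h import *
T=manip.state()['tcp_pos'];plan([.5973,.0028,.30],-.137,1);print(T)
a=eyes.camera("scene");b=eyes.camera("top")
np.save("pics/s3.npy",a);np.save("pics/t3.npy",b)
s=eyes.camera_params("scene");t=eyes.camera_params("top")
y,m=yaw()
foot=T+[0,0,-.1279];tip=foot+.020*(-m[:,1])+[0,0,.006]
print("foot",proj(s,foot),proj(t,foot),"tip",proj(s,tip),proj(t,tip))
c=lambda im,x,y,w,h: cv2.resize(im[y:y+h,x:x+w,::-1],(400,600),interpolation=cv2.INTER_CUBIC)
cv2.imwrite("pics/c4.png",np.hstack([c(a,200,60,120,180),c(b,210,120,100,150)]))
```

```text
yaw -0.13572363257057915 tilt [-6.55307264e-04 -3.08500016e-04 -9.99999738e-01] q [-0.2   0.18  1.42 -0.    1.55  1.51]
[-0.8, -0.9, -0.6, 0.0, 0.0, 0.0013]
[0.59794285 0.00185149 0.29942572]
foot [[260.23494033 177.89852965]] [[262.49513629 182.63406425]] tip [[268.98694676 172.66749421]] [[253.00401634 181.30498675]]
```

View pics/c4.png

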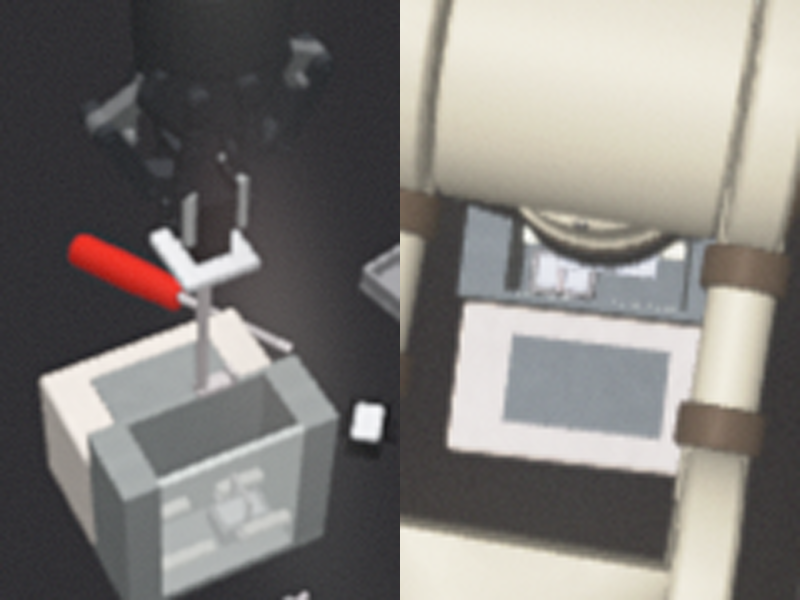

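The scene view shows the rod foot at crop (203,390), and my prediction was (201,393), so the foot offset is confirmed. Now I'll go down into the bay behind the bail.

Call:
play_rows(moves=[[[-0.7, 2.2, 15, 0, 0, 0, 0], [0, 0, 30, 0, 0, 0, 0], [0, 0, 30, 0, 0, 0, 0], [0, 0, 22, 0, 0, 0, 0], [0, 0, 12, 0, 0, 0, 0]]])

```text
clock: 7.28
tcp_pos: [0.5958, -0.0015, 0.188]
eef_rot: [-0.0, 0.998, -0.069, -0.002]
force: [-0.6, 1.0, -1.9]
opening: 0.0224
gripper_force: 88.4
```

Call:
play_rows(moves=[[[0, 0, 0, 0, 0, 0, 0], [0, 0, 2, 0, 0, 0, 0], [0, 0, 3, 0, 0, 0, 0], [0, 0, 3, 0, 0, 0, 0], [0, 0, 2, 0, 0, 0, 0]]])

```text
clock: 7.9
tcp_pos: [0.5972, -0.0007, 0.1804]
eef_rot: [0.0, 0.998, -0.069, 0.0]
force: [0.2, -0.2, -2.3]
opening: 0.023
gripper_force: 88.4
```

Call:
play_rows(moves=[[[0, 0, 3, 0, 0, 0, 0], [0, 0, 2, 0, 0, 0, 0], [0, 0, 2, 0, 0, 0, 0], [0, 0, 0, 0, 0, 0, 0], [0, 0, 0, 0, 0, 0, 0]]])

```text
clock: 8.52
tcp_pos: [0.5973, -0.0007, 0.1736]
eef_rot: [0.0, 0.998, -0.069, 0.0]
force: [-0.4, 0.2, -0.9]
opening: 0.0228
gripper_force: 88.4
```

Call:
play_rows(moves=[[[0, 0, 4, 0, 0, 0, 0], [0, 0, 4, 0, 0, 0, 0], [0, 0, 4, 0, 0, 0, 0], [0, 0, 2, 0, 0, 0, 0], [0, 0, 0, 0, 0, 0, 0]]])

```text
clock: 9.15
tcp_pos: [0.5971, -0.0007, 0.1593]
eef_rot: [-0.0, 0.998, -0.069, -0.0]
force: [0.6, 0.4, -1.3]
opening: 0.0227
gripper_force: 88.4
```

Run:
```python
from h import *
T=manip.state()['tcp_pos'];print(T,manip.state()['force'])
a=eyes.camera("scene")
np.save("pics/s4.npy",a)
s=eyes.camera_params("scene");y,m=yaw();ex=-m[:,1];ey=-m[:,0]
foot=T+[0,0,-.1279]
O=np.array([200,150]);sc=8
for n,X in (("foot",foot),("tongue end",foot+.022*ex),("lip top",foot+.022*ex+[0,0,.012])): print(n,(proj(s,X)[0]-O)*sc)
b=np.array([.6014,.0325,.0505])
for q in(-.012,0,.012): print("bar",(proj(s,b+q*ey)[0]-O)*sc)
im=a[150:225,200:300,::-1]
cv2.imwrite("pics/c5.png",cv2.resize(im,(800,600),interpolation=cv2.INTER_CUBIC))
```

```text
[ 0.59710565 -0.00070691  0.15925295] [ 0.61781481  0.40810159 -1.3292976 ]
foot [467.24075693 537.50678496]
tongue end [535.42676034 509.36359588]
lip top [536.40714499 485.19130445]
bar [592.18375464 485.97060476]
bar [572.31875887 455.18488024]
bar [552.7037797 424.7866183]
```

View pics/c5.png

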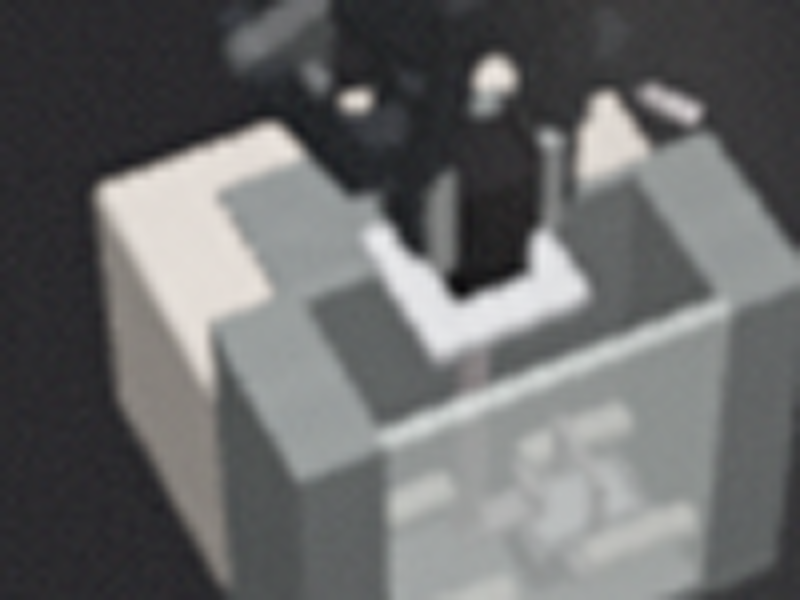

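The rod foot shows at about (475,525) and the tongue reaches (530,510), close to the projections (467,537) and (535,509). The bail is projected at about (572,455), ahead of the lip. No contact so far, so I'll advance under the bar.

Call:
play_rows(moves=[[[0, -5, 0, 0, 0, 0, 0], [0, -5, 0, 0, 0, 0, 0], [0, -5, 0, 0, 0, 0, 0], [0, -4, 0, 0, 0, 0, 0], [0, -4, 0, 0, 0, 0, 0]]])

```text
clock: 9.82
tcp_pos: [0.6004, 0.0224, 0.1595]
eef_rot: [0.0, 0.998, -0.068, 0.0]
force: [0.0, 0.2, -1.7]
opening: 0.0228
gripper_force: 88.4
```

Call:
play_rows(moves=[[[0, 0, 0, 0, 0, 0, 0], [0, 0, -2, 0, 0, 0, 0], [0, 0, -2, 0, 0, 0, 0], [0, 0, -2, 0, 0, 0, 0], [0, 0, -2, 0, 0, 0, 0]]])

```text
clock: 10.45
tcp_pos: [0.6004, 0.022, 0.1677]
eef_rot: [0.0, 0.998, -0.069, 0.0]
force: [0.1, 0.4, -0.9]
opening: 0.0222
gripper_force: 88.4
```

Call:
play_rows(moves=[[[0, 0, -1, 0, 0, 0, 0], [0, 0, -1, 0, 0, 0, 0], [0, 0, -1, 0, 0, 0, 0], [0, 0, 0, 0, 0, 0, 0], [0, 0, 0, 0, 0, 0, 0]]])

```text
clock: 11.08
tcp_pos: [0.6003, 0.022, 0.1704]
eef_rot: [-0.0, 0.998, -0.069, -0.0]
force: [0.6, -0.5, -1.5]
opening: 0.0228
gripper_force: 88.4
```

Call:
play_rows(moves=[[[0, 0, -1, 0, 0, 0, 0], [0, 0, 0, 0, 0, 0, 0], [0, 0, 0, 0, 0, 0, 0], [0, 0, 0, 0, 0, 0, 0], [0, 0, 0, 0, 0, 0, 0]]])

```text
clock: 11.7
tcp_pos: [0.6003, 0.0221, 0.1714]
eef_rot: [-0.0, 0.998, -0.069, -0.0]
force: [0.1, 0.1, -3.1]
opening: 0.0224
gripper_force: 88.4
```

Call:
play_rows(moves=[[[0, 0, -1, 0, 0, 0, 0], [0, 0, 0, 0, 0, 0, 0], [0, 0, 0, 0, 0, 0, 0], [0, 0, 0, 0, 0, 0, 0], [0, 0, 0, 0, 0, 0, 0]]])

```text
clock: 12.32
tcp_pos: [0.6004, 0.0221, 0.1725]
eef_rot: [0.0, 0.998, -0.069, -0.0]
force: [0.7, 0.6, -3.0]
opening: 0.0224
gripper_force: 88.4
```

The module's weight came on at TCP z of about 0.171. I'll raise it a little more to touch the strips.

Call:
play_rows(moves=[[[0, 0, -1, 0, 0, 0, 0], [0, 0, 0, 0, 0, 0, 0], [0, 0, 0, 0, 0, 0, 0], [0, 0, 0, 0, 0, 0, 0], [0, 0, 0, 0, 0, 0, 0]]])

```text
clock: 12.95
tcp_pos: [0.6003, 0.0221, 0.1734]
eef_rot: [-0.0, 0.998, -0.069, -0.0]
force: [0.3, -0.5, -3.9]
opening: 0.0224
gripper_force: 88.2
```

Call:
play_rows(moves=[[[0, 0, -1, 0, 0, 0, 0], [0, 0, 0, 0, 0, 0, 0], [0, 0, 0, 0, 0, 0, 0], [0, 0, 0, 0, 0, 0, 0], [0, 0, 0, 0, 0, 0, 0]]])

```text
clock: 13.58
tcp_pos: [0.6002, 0.0221, 0.1743]
eef_rot: [-0.0, 0.998, -0.069, -0.0]
force: [0.1, -0.1, -5.7]
opening: 0.0228
gripper_force: 88.3
```

Call:
play_rows(moves=[[[0, 2, 0, 0, 0, 0, 0], [0, 2, 0, 0, 0, 0, 0], [0, 2, 0, 0, 0, 0, 0], [0, 2, 0, 0, 0, 0, 0], [0, 0, 0, 0, 0, 0, 0]]])

```text
clock: 14.2
tcp_pos: [0.5992, 0.0139, 0.1745]
eef_rot: [0.0, 0.998, -0.069, -0.0]
force: [0.8, 0.3, -8.0]
opening: 0.0224
gripper_force: 88.4
```

Call:
play_rows(moves=[[[0, 1, 0, 0, 0, 0, 0], [0, 1, 0, 0, 0, 0, 0], [0, 1, 0, 0, 0, 0, 0], [0, 0, 0, 0, 0, 0, 0], [0, 0, 0, 0, 0, 0, 0]]])

```text
clock: 14.82
tcp_pos: [0.5989, 0.0111, 0.1745]
eef_rot: [0.0, 0.998, -0.069, -0.0]
force: [0.3, 1.1, -7.6]
opening: 0.0227
gripper_force: 88.4
```

Call:
play_rows(moves=[[[0, 1, 0, 0, 0, 0, 0], [0, 1, 0, 0, 0, 0, 0], [0, 1, 0, 0, 0, 0, 0], [0, 0, 0, 0, 0, 0, 0], [0, 0, 0, 0, 0, 0, 0]]])

```text
clock: 15.45
tcp_pos: [0.5991, 0.0078, 0.1755]
eef_rot: [0.0, 0.998, -0.069, 0.001]
force: [-0.2, -0.3, -3.6]
opening: 0.0226
gripper_force: 89.0
```

The pull dropped from 7.6 to 3.6 N, which is about the hanging weight. The ears may be in the notches, so I'll test with a small lift.

Call:
play_rows(moves=[[[0, 0, -1, 0, 0, 0, 0], [0, 0, 0, 0, 0, 0, 0], [0, 0, 0, 0, 0, 0, 0], [0, 0, 0, 0, 0, 0, 0], [0, 0, 0, 0, 0, 0, 0]]])

```text
clock: 16.08
tcp_pos: [0.5984, 0.0082, 0.1755]
eef_rot: [0.0, 0.998, -0.069, -0.0]
force: [0.1, 0.0, -2.5]
opening: 0.0224
gripper_force: 89.0
```

Call:
play_rows(moves=[[[0, 0, -1, 0, 0, 0, 0], [0, 0, 0, 0, 0, 0, 0], [0, 0, 0, 0, 0, 0, 0], [0, 0, 0, 0, 0, 0, 0], [0, 0, 0, 0, 0, 0, 0]]])

```text
clock: 16.7
tcp_pos: [0.5985, 0.0082, 0.1765]
eef_rot: [0.0, 0.998, -0.069, 0.0]
force: [-0.6, -0.6, -3.0]
opening: 0.0225
gripper_force: 89.0
```

Call:
play_rows(moves=[[[0, 0, -1, 0, 0, 0, 0], [0, 0, -1, 0, 0, 0, 0], [0, 0, 0, 0, 0, 0, 0], [0, 0, 0, 0, 0, 0, 0], [0, 0, 0, 0, 0, 0, 0]]])

```text
clock: 17.32
tcp_pos: [0.5985, 0.0082, 0.1785]
eef_rot: [0.0, 0.998, -0.069, 0.0]
force: [0.5, 0.4, -2.5]
opening: 0.0225
gripper_force: 89.0
```

Call:
play_rows(moves=[[[0, 0, -1, 0, 0, 0, 0], [0, 0, -1, 0, 0, 0, 0], [0, 0, -1, 0, 0, 0, 0], [0, 0, 0, 0, 0, 0, 0], [0, 0, 0, 0, 0, 0, 0]]])

```text
clock: 17.95
tcp_pos: [0.5985, 0.0082, 0.1815]
eef_rot: [0.0, 0.998, -0.069, 0.0]
force: [-0.1, 0.8, -3.0]
opening: 0.0229
gripper_force: 89.0
```

Run:
```python
from h import *
a=eyes.camera("scene");b=eyes.camera("top")
np.save("pics/s5.npy",a);np.save("pics/t5.npy",b);print(manip.state()['force'])
i=lambda im:cv2.resize(im[175:220,235:295,::-1],(400,300),interpolation=cv2.INTER_CUBIC)
s0=np.load("pics/scene0.npy")
f=lambda im:cv2.resize(im[140:230,200:320,::-1],(400,300),interpolation=cv2.INTER_CUBIC)
cv2.imwrite("pics/c6.png",np.vstack([np.hstack([i(s0),i(a)]),np.hstack([f(a),f(b)])]))
```

```text
[-0.56310649 -0.31776054 -2.22939986]
```

View pics/c6.png

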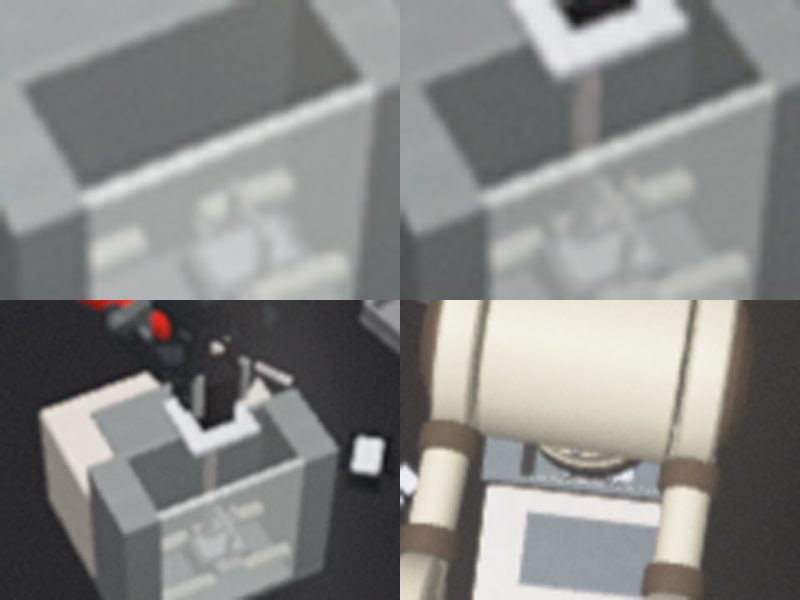

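The module now hangs on the hook, shifted toward the notch. The right-hand crop shows the bail around the hook at (620,190) and the block at (590,245), with only its weight felt. I'll keep lifting.

Call:
play_rows(moves=[[[0, 0, -2, 0, 0, 0, 0], [0, 0, -2, 0, 0, 0, 0], [0, 0, -2, 0, 0, 0, 0], [0, 0, -2, 0, 0, 0, 0], [0, 0, -2, 0, 0, 0, 0]]])

```text
clock: 18.68
tcp_pos: [0.5985, 0.0082, 0.1917]
eef_rot: [0.0, 0.998, -0.069, 0.0]
force: [-0.6, 0.3, -2.3]
opening: 0.0227
gripper_force: 89.0
```

Call:
play_rows(moves=[[[0, 0, -5, 0, 0, 0, 0], [0, 0, -8, 0, 0, 0, 0], [0, 0, -10, 0, 0, 0, 0], [0, 0, -10, 0, 0, 0, 0], [0, 0, -8, 0, 0, 0, 0]]])

```text
clock: 19.3
tcp_pos: [0.5987, 0.0081, 0.2336]
eef_rot: [0.0, 0.998, -0.069, 0.001]
force: [-0.5, -0.1, -2.4]
opening: 0.0224
gripper_force: 89.0
```

Call:
play_rows(moves=[[[0, 0, -10, 0, 0, 0, 0], [0, 0, -12, 0, 0, 0, 0], [0, 0, -12, 0, 0, 0, 0], [0, 0, -12, 0, 0, 0, 0], [0, 0, -8, 0, 0, 0, 0]]])

```text
clock: 19.92
tcp_pos: [0.5987, 0.0082, 0.2877]
eef_rot: [0.0, 0.998, -0.069, 0.001]
force: [0.1, 0.2, -2.8]
opening: 0.0223
gripper_force: 89.0
```

Call:
play_rows(moves=[[[0, 0, -10, 0, 0, 0, 0], [0, 0, -12, 0, 0, 0, 0], [0, 0, -12, 0, 0, 0, 0], [0, 0, -8, 0, 0, 0, 0], [0, 0, 0, 0, 0, 0, 0]]])

```text
clock: 20.55
tcp_pos: [0.5989, 0.0081, 0.3295]
eef_rot: [0.0, 0.998, -0.069, 0.001]
force: [-0.5, 0.4, -3.5]
opening: 0.0222
gripper_force: 89.0
```

Run:
```python
from h import *
s=eyes.camera_params("scene");T=manip.state()['tcp_pos'];a=eyes.camera("scene");np.save("pics/s6.npy",a)
y,m=yaw();foot=T+[0,0,-.1279];sc=5;O=np.array([200,90])
print(T,manip.state()['force'])
for n,X in (("foot",foot),("lip",foot-.02*m[:,1]),("module under",foot-.0155*m[:,1]-[0,0,.035])): print(n,(proj(s,X)[0]-O)*sc)
cv2.imwrite("pics/c7.png",cv2.resize(a[90:210,200:320,::-1],(600,600),interpolation=cv2.INTER_CUBIC))
# tray place: module at tray y=+.03
plan([.510,.358-.0145,.335],-.137,8)
```

```text
[0.59885332 0.00809674 0.32950463] [ 0.18950154  0.17232425 -2.95975781]
foot [316.19667173 386.03370467]
lip [360.52302835 369.18151421]
module under [348.14470828 428.9750976 ]
yaw -0.137230705190991 tilt [ 3.83474455e-04 -7.17878613e-05 -9.99999924e-01] q [-0.19  0.17  1.37  0.    1.6   1.52]
[-16.7, -40.0, -0.8, 0.0, 0.0, -0.0]
[-16.7, -40.0, -0.8, 0.0, 0.0, -0.0]
[-16.7, -40.0, -0.8, 0.0, 0.0, -0.0]
[-16.7, -40.0, -0.8, 0.0, 0.0, -0.0]
[-16.7, -40.0, -0.8, 0.0, 0.0, -0.0]
[-16.7, -40.0, -0.8, 0.0, 0.0, -0.0]
[-16.7, -40.0, -0.8, 0.0, 0.0, -0.0]
[-16.7, -40.0, -0.8, 0.0, 0.0, -0.0]
```

View pics/c7.png

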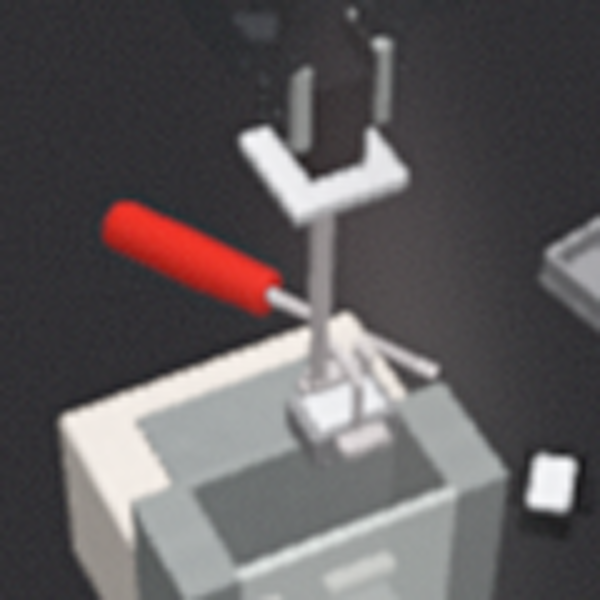

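The module hangs on the hook clear above the bay, with block, ears and bail visible at about (340,400). Now I'll carry it smoothly to the tray.

Call:
play_rows(moves=[[[-4, -9.6, 0, 0, 0, 0, 0], [-8, -19.2, 0, 0, 0, 0, 0], [-10, -24, 0, 0, 0, 0, 0], [-10, -24, 0, 0, 0, 0, 0], [-10, -24, 0, 0, 0, 0, 0]]])

```text
clock: 21.22
tcp_pos: [0.5696, 0.1161, 0.3283]
eef_rot: [-0.0, 0.998, -0.068, -0.0]
force: [-0.2, -0.1, -3.4]
opening: 0.0225
gripper_force: 89.1
```

Call:
play_rows(moves=[[[-10, -24, 0, 0, 0, 0, 0], [-10, -24, 0, 0, 0, 0, 0], [-10, -24, 0, 0, 0, 0, 0], [-10, -24, 0, 0, 0, 0, 0], [-10, -24, 0, 0, 0, 0, 0]]])

```text
clock: 21.85
tcp_pos: [0.5362, 0.2417, 0.3283]
eef_rot: [-0.0, 0.998, -0.068, -0.0]
force: [0.4, -0.2, -2.9]
opening: 0.0225
gripper_force: 89.1
```

Call:
play_rows(moves=[[[-10, -24, 0, 0, 0, 0, 0], [-10, -24, 0, 0, 0, 0, 0], [-10, -24, 0, 0, 0, 0, 0], [-8, -19.2, 0, 0, 0, 0, 0], [-4, -9.6, 0, 0, 0, 0, 0]]])

```text
clock: 22.48
tcp_pos: [0.5087, 0.3466, 0.3284]
eef_rot: [0.0, 0.998, -0.068, -0.0]
force: [-0.6, 0.4, -3.2]
opening: 0.0222
gripper_force: 89.0
```

Call:
play_rows(moves=[[[0, 0, 10, 0, 0, 0, 0], [0, 0, 20, 0, 0, 0, 0], [0, 0, 25, 0, 0, 0, 0], [0, 0, 25, 0, 0, 0, 0], [0, 0, 10, 0, 0, 0, 0]]])

```text
clock: 23.1
tcp_pos: [0.5089, 0.3437, 0.2358]
eef_rot: [0.001, 0.998, -0.069, -0.002]
force: [-0.6, -0.7, -3.1]
opening: 0.0227
gripper_force: 89.1
```

Run:
```python
from h import *
np.set_printoptions(precision=4,suppress=True)
print(manip.state()['tcp_pos'],manip.state()['force'],manip.state()['joint_positions']);plan([.508,.3436,.19],-.137,1)
b=eyes.camera("top");a=eyes.camera("scene");np.save("pics/s7.npy",a);np.save("pics/t7.npy",b)
# brightness map of scene around predicted module
s=eyes.camera_params("scene");T=manip.state()['tcp_pos'];y,m=yaw()
M=T-[0,0,.1279+.035]-.0155*m[:,1];print("module pred",M,proj(s,M),"block top",proj(s,M+[0,0,.018]))
u,v=proj(s,M+[0,0,.018])[0].astype(int)
print(a[v-14:v+16:2,u-18:u+20:2].mean(2).astype(int))
```

```text
[0.5089 0.3437 0.2358] [-0.5638 -0.7127 -3.0768] [ 0.3977  0.2516  1.457  -0.0004  1.4372  2.107 ]
yaw -0.1384210921430105 tilt [-0.0037 -0.0019 -1.    ] q [ 0.4   0.25  1.46 -0.    1.44  2.11]
[-0.9, 0.2, 45.8, 0.0, 0.0, -0.0014]
module pred [0.5114 0.3595 0.074 ] [[354.2068 120.3081]] block top [[355.4568 115.0947]]
[[ 52  49  46  50  47  50  45  79 142 102  45  50  50  49  47  45  49  48
   48]
 [ 49  47  50  48  47  50  48  94 146  80  48  47  48  46  47  49  47  51
   48]
 [ 47  46  50  47  46  49  49 115 142  82 169 155  48  47  52  52  49  48
   50]
 [ 50  51  49  47  50  48  52 132 162 197 148 170  58  46  51  47  48  49
   49]
 [ 48  50  52  50  48  47 126 135 184 182 202 141  43  48  47  49  50  47
   44]
 [ 49  48  47  47  75 137 162 162 177 169 172 145  43  47  50  48  50  49
   50]
 [ 48  51  49  47 126 212 195 190 227 238 172 135  45  48  46  51  49  51
   49]
 [ 48  48  50  56 150 202 238 242 242 235 165 227 133  48  45  48  51  50
   49]
 [ 48  51  44  56 106 169 227 244 241 217 155 187 161  69  46  47  49  47
   50]
 [ 44  43  76 129  88 111 178 216 189 174 184 202 128  49  46  50  45  48
   49]
 [ 56 132 142 113  92  90 112 133 166 221 217 201 145  47  47  48  49  50
   48]
 [146 132 110 120 151  99  97 106 117 166 161 105  55  49  47  48  49  49
   50]
 [111 112 144 165 169 153 109 133 104  97 102 136 100  46  46  49  49  49
   48]
 [125 161 169 167 168 167 163 171 161 119  91  99 131 116  56  47  47  50
   51]
 [169 168 167 167 167 168 167 167 168 167 133  95  93 112 149  80  46  49
   49]]
```

Call:
play_rows(moves=[[[0, 0, 8, 0, 0, 0, 0], [0, 0, 15, 0, 0, 0, 0], [0, 0, 18, 0, 0, 0, 0], [0, 0, 12, 0, 0, 0, 0], [0, 0, 5, 0, 0, 0, 0]]])

```text
clock: 23.82
tcp_pos: [0.509, 0.3448, 0.1789]
eef_rot: [0.001, 0.998, -0.069, -0.001]
force: [-0.5, -0.6, -3.1]
opening: 0.0224
gripper_force: 89.1
```

Call:
play_rows(moves=[[[0, 0, 2, 0, 0, 0, 0], [0, 0, 2, 0, 0, 0, 0], [0, 0, 2, 0, 0, 0, 0], [0, 0, 2, 0, 0, 0, 0], [0, 0, 0, 0, 0, 0, 0]]])

```text
clock: 24.45
tcp_pos: [0.5096, 0.345, 0.1723]
eef_rot: [0.0, 0.998, -0.069, -0.0]
force: [-0.1, -0.6, -2.3]
opening: 0.0228
gripper_force: 89.1
```

Call:
play_rows(moves=[[[0, 0, 1, 0, 0, 0, 0], [0, 0, 1, 0, 0, 0, 0], [0, 0, 1, 0, 0, 0, 0], [0, 0, 0, 0, 0, 0, 0], [0, 0, 0, 0, 0, 0, 0]]])

```text
clock: 25.08
tcp_pos: [0.5097, 0.3451, 0.1695]
eef_rot: [-0.0, 0.998, -0.069, 0.0]
force: [0.3, -0.3, -2.9]
opening: 0.0223
gripper_force: 89.1
```

Call:
play_rows(moves=[[[0, 0, 1, 0, 0, 0, 0], [0, 0, 1, 0, 0, 0, 0], [0, 0, 1, 0, 0, 0, 0], [0, 0, 0, 0, 0, 0, 0], [0, 0, 0, 0, 0, 0, 0]]])

```text
clock: 25.7
tcp_pos: [0.5099, 0.3451, 0.1668]
eef_rot: [-0.0, 0.998, -0.069, 0.0]
force: [-0.7, 0.2, -1.8]
opening: 0.023
gripper_force: 89.1
```

Call:
play_rows(moves=[[[0, 0, 1, 0, 0, 0, 0], [0, 0, 1, 0, 0, 0, 0], [0, 0, 1, 0, 0, 0, 0], [0, 0, 0, 0, 0, 0, 0], [0, 0, 0, 0, 0, 0, 0]]])

```text
clock: 26.32
tcp_pos: [0.5097, 0.3451, 0.1635]
eef_rot: [-0.0, 0.998, -0.069, 0.0]
force: [-0.3, 0.6, -1.3]
opening: 0.0229
gripper_force: 89.1
```

Call:
play_rows(moves=[[[0, 0, 2, 0, 0, 0, 0], [0, 0, 2, 0, 0, 0, 0], [0, 0, 2, 0, 0, 0, 0], [0, 0, 2, 0, 0, 0, 0], [0, 0, 0, 0, 0, 0, 0]]])

```text
clock: 26.95
tcp_pos: [0.5095, 0.345, 0.1552]
eef_rot: [0.0, 0.998, -0.069, -0.0]
force: [-0.0, 0.1, -2.0]
opening: 0.0224
gripper_force: 89.1
```

The module is down and the hook is free at z=0.027. I'll back the hook out and rise.

Call:
play_rows(moves=[[[0, 3, 0, 0, 0, 0, 0], [0, 3, 0, 0, 0, 0, 0], [0, 3, 0, 0, 0, 0, 0], [0, 3, 0, 0, 0, 0, 0], [0, 3, 0, 0, 0, 0, 0]]])

```text
clock: 27.58
tcp_pos: [0.5076, 0.33, 0.1556]
eef_rot: [-0.0, 0.998, -0.069, 0.0]
force: [-0.7, 0.2, -1.7]
opening: 0.0225
gripper_force: 89.1
```

Call:
play_rows(moves=[[[0, 3, 0, 0, 0, 0, 0], [0, 3, 0, 0, 0, 0, 0], [0, 3, 0, 0, 0, 0, 0], [0, 0, 0, 0, 0, 0, 0], [0, 0, 0, 0, 0, 0, 0]]])

```text
clock: 28.2
tcp_pos: [0.5065, 0.3214, 0.1555]
eef_rot: [-0.0, 0.998, -0.069, 0.0]
force: [-0.2, -0.5, -0.6]
opening: 0.0225
gripper_force: 89.1
```

Call:
play_rows(moves=[[[0, 0, -3, 0, 0, 0, 0], [0, 0, -4, 0, 0, 0, 0], [0, 0, -5, 0, 0, 0, 0], [0, 0, -8, 0, 0, 0, 0], [0, 0, 0, 0, 0, 0, 0]]])

```text
clock: 28.82
tcp_pos: [0.5071, 0.3216, 0.1768]
eef_rot: [-0.0, 0.998, -0.069, 0.001]
force: [-0.0, 0.3, -1.3]
opening: 0.0227
gripper_force: 89.1
```

Run:
```python
from h import *
a=eyes.camera("scene");np.save("pics/s8.npy",a)
s=eyes.camera_params("scene");M=np.array([.5117,.3605,.026])
u,v=proj(s,M)[0].astype(int);print(u,v,manip.state()['force'])
print(a[v-16:v+14:2,u-24:u+16:2].mean(2).astype(int))
```

```text
351 133 [-0.04528117  0.00344452 -0.56086385]
[[ 49  49  51  50  49  51  48  67 138 135 148 121  69  44  50  47  51  48
   49  50]
 [ 51  51  48  50  49  49  43  85 145 132 108 107 140 104  47  47  46  49
   47  47]
 [ 49  47  48  46  44  56 132 138 141 113 120  91  97 137 119  53  44  48
   50  50]
 [ 46  48  46  48 105 146 131 125 145 157 167 136  94  93 119 146  68  44
   50  48]
 [ 49  46  76 126 149 112 113 133 154 168 199 195 164 102  93 105 138 103
   48  46]
 [ 51 109 157 122 108 126 156 138 172 188 158 180 199 168 118  91  97 130
  114  55]
 [160 133 110 120 141 169 161 141 213 217 192 159 159 201 170 133  94  94
  112 148]
 [117 105 141 164 168 167 141 153 185 177 153 187 211 189 173 169 154 102
   93 102]
 [115 158 168 168 167 168 161 152 159 209 228 238 243 175 198 165 168 159
  123  94]
 [162 169 167 167 166 168 170 134 183 239 243 242 236 167 219 175 168 168
  168 132]
 [169 167 167 167 168 168 166 106 128 196 238 235 207 158 179 123 161 169
  167 168]
 [167 167 168 168 168 166 164 108  84 136 176 157 198 214 215 178 167 167
  168 168]
 [168 166 167 168 167 168 169 162 101  90 111 120 193 191 166 164 167 166
  168 167]
 [166 167 168 168 166 169 169 169 159 103 114 130 154 165 168 168 168 168
  168 167]
 [170 167 168 167 168 169 168 168 169 162 165 170 169 167 167 167 168 168
  168 167]]
```

The pixel values show the module's block upright in the tray at about (351,133) and the picker free of it. I'll rise and return to the stand.

Call:
play_rows(moves=[[[0, 0, -15, 0, 0, 0, 0], [0, 0, -30, 0, 0, 0, 0], [0, 0, -35, 0, 0, 0, 0], [0, 0, -35, 0, 0, 0, 0], [0, 0, -20, 0, 0, 0, 0]]])

```text
clock: 29.5
tcp_pos: [0.5071, 0.3216, 0.314]
eef_rot: [-0.001, 0.998, -0.069, 0.002]
force: [-0.6, 0.5, -1.6]
opening: 0.0226
gripper_force: 89.1
```

```bash
python3 -c "
from h import *
plan([.4938,-.328,.31],-.1235,15)" | awk 'NR==1||NR==2||NR==16'
```

```text
yaw -0.13715661067837628 tilt [ 0.00373243  0.0014405  -0.999992  ] q [0.36 0.18 1.39 0.   1.57 2.07]
[5.0, 43.0, 0.3, 0.0, 0.0, -0.0009]
[4.5, 43.1, 0.3, 0.0, 0.0, -0.0009]
```

Call:
play_rows(moves=[[[2, 20, 0, 0, 0, -0.0009, 0], [5, 43, 0, 0, 0, -0.0009, 0], [5, 46, 0, 0, 0, -0.0009, 0], [5, 46, 0, 0, 0, -0.0009, 0], [5, 46, 0, 0, 0, -0.0009, 0]]])

```text
clock: 30.12
tcp_pos: [0.5, 0.1167, 0.3093]
eef_rot: [0.0, 0.998, -0.067, -0.001]
force: [1.5, -0.7, -1.1]
opening: 0.0226
gripper_force: 89.2
```

Call:
play_rows(moves=[[[5, 46, 0, 0, 0, -0.0009, 0], [5, 46, 0, 0, 0, -0.0009, 0], [5, 46, 0, 0, 0, -0.0009, 0], [5, 46, 0, 0, 0, -0.0009, 0], [5, 46, 0, 0, 0, -0.0009, 0]]])

```text
clock: 30.75
tcp_pos: [0.4944, -0.1141, 0.3093]
eef_rot: [-0.0, 0.998, -0.064, -0.001]
force: [-0.1, -0.1, -1.8]
opening: 0.0227
gripper_force: 89.2
```

Call:
play_rows(moves=[[[5, 46, 0, 0, 0, -0.0009, 0], [5, 46, 0, 0, 0, -0.0009, 0], [5, 46, 0, 0, 0, -0.0009, 0], [5, 46, 0, 0, 0, -0.0009, 0], [4, 25, 0, 0, 0, -0.0009, 0]]])

```text
clock: 31.38
tcp_pos: [0.4913, -0.3249, 0.309]
eef_rot: [-0.001, 0.998, -0.063, -0.001]
force: [-0.1, 0.5, -1.9]
opening: 0.0223
gripper_force: 89.2
```

Call:
play_rows(moves=[[[0, 0, 0, 0, 0, 0, 0], [0, 0, 0, 0, 0, 0, 0], [0, 0, 0, 0, 0, 0, 0], [0, 0, 0, 0, 0, 0, 0], [0, 0, 0, 0, 0, 0, 0]]])

```text
clock: 32.0
tcp_pos: [0.4935, -0.322, 0.3106]
eef_rot: [0.0, 0.998, -0.061, 0.0]
force: [0.2, 0.2, -2.4]
opening: 0.0224
gripper_force: 89.2
```

```bash
python3 -c "
from h import *
print(manip.state()['tcp_pos']);plan([.4938,-.328,.20],-.1235,1)"
```

```text
[ 0.49345724 -0.32201408  0.31064777]
yaw -0.12294836976123438 tilt [ 1.51440882e-04 -1.39603846e-04 -9.99999979e-01] q [-0.78  0.15  1.43  0.    1.56  0.91]
[1.1, 5.9, 110.6, 0.0, 0.0, 0.0006]
```

Call:
play_rows(moves=[[[1, 7.5, 10, 0, 0, 0, 0], [0, 0, 15, 0, 0, 0, 0], [0, 0, 15, 0, 0, 0, 0], [0, 0, 10, 0, 0, 0, 0], [0, 0, 10, 0, 0, 0, 0]]])

```text
clock: 32.62
tcp_pos: [0.4933, -0.3299, 0.2496]
eef_rot: [-0.0, 0.998, -0.062, -0.0]
force: [-0.4, 0.1, -1.3]
opening: 0.0222
gripper_force: 89.2
```

Call:
play_rows(moves=[[[0, 0, 15, 0, 0, 0, 0], [0, 0, 20, 0, 0, 0, 0], [0, 0, 20, 0, 0, 0, 0], [0, 0, 20, 0, 0, 0, 0], [0, 0, 15, 0, 0, 0, 0]]])

```text
clock: 33.25
tcp_pos: [0.4931, -0.3297, 0.159]
eef_rot: [-0.0, 0.998, -0.062, -0.0]
force: [0.2, 1.0, -1.8]
opening: 0.0228
gripper_force: 89.2
```

Call:
play_rows(moves=[[[0, 0, 8, 0, 0, 0, 0], [0, 0, 5, 0, 0, 0, 0], [0, 0, 3, 0, 0, 0, 0], [0, 0, 1, 0, 0, 0, 0], [0, 0, 0, 0, 0, 0, 0]]])

```text
clock: 33.88
tcp_pos: [0.4936, -0.3302, 0.1439]
eef_rot: [0.0, 0.998, -0.062, 0.0]
force: [1.2, 0.2, -1.9]
opening: 0.0226
gripper_force: 89.2
```

Call:
play_rows(moves=[[[0, 0, 1, 0, 0, 0, 0], [0, 0, 1, 0, 0, 0, 0], [0, 0, 1, 0, 0, 0, 0], [0, 0, 1, 0, 0, 0, 0], [0, 0, 0, 0, 0, 0, 0]]])

```text
clock: 34.5
tcp_pos: [0.4933, -0.33, 0.1393]
eef_rot: [-0.0, 0.998, -0.062, -0.0]
force: [0.1, -0.1, -2.0]
opening: 0.0226
gripper_force: 89.2
```

Call:
play_rows(moves=[[[0, 0, 1, 0, 0, 0, 0], [0, 0, 0.5, 0, 0, 0, 0], [0, 0, 0, 0, 0, 0, 0], [0, 0, 0, 0, 0, 0, 0], [0, 0, 0, 0, 0, 0, 0]]])

```text
clock: 35.12
tcp_pos: [0.4934, -0.33, 0.138]
eef_rot: [-0.0, 0.998, -0.062, -0.0]
force: [-0.1, 0.7, -1.6]
opening: 0.0224
gripper_force: 89.5
```

Call:
play_rows(moves=[[[0, 0, 0.5, 0, 0, 0, 0], [0, 0, 0.5, 0, 0, 0, 0], [0, 0, 0, 0, 0, 0, 0], [0, 0, 0, 0, 0, 0, 0], [0, 0, 0, 0, 0, 0, 0]]])

```text
clock: 35.75
tcp_pos: [0.4935, -0.3301, 0.1379]
eef_rot: [0.0, 0.998, -0.062, 0.0]
force: [-2.7, 2.2, 5.0]
opening: 0.0224
gripper_force: 90.2
```

Call:
play_rows(moves=[[[0, 0, 0.5, 0, 0, 0, 0], [0, 0, 0, 0, 0, 0, 0], [0, 0, 0, 0, 0, 0, 0], [0, 0, 0, 0, 0, 0, 0], [0, 0, 0, 0, 0, 0, 0]]])

```text
clock: 36.38
tcp_pos: [0.4936, -0.3302, 0.1379]
eef_rot: [0.0, 0.998, -0.062, 0.0]
force: [-3.8, 2.4, 7.6]
opening: 0.0226
gripper_force: 90.5
```

Seated at the same height as at the start. I'll release and withdraw.

Call:
play_rows(moves=[[[0, 0, -0.8, 0, 0, 0, 0], [0, 0, 0, 0, 0, 0, 1], [0, 0, 0, 0, 0, 0, 1], [0, 0, 0, 0, 0, 0, 1], [0, 0, 0, 0, 0, 0, 1]]])

```text
clock: 37.0
tcp_pos: [0.4934, -0.33, 0.1372]
eef_rot: [-0.0, 0.998, -0.062, -0.0]
force: [-0.1, 0.1, 0.3]
opening: 0.0854
gripper_force: 0.0
```

Call:
play_rows(moves=[[[0, 0, 0, 0, 0, 0, 1], [0, 0, -10, 0, 0, 0, 1], [0, 0, -25, 0, 0, 0, 1], [0, 0, -30, 0, 0, 0, 1], [0, 0, -35, 0, 0, 0, 1]]])

```text
clock: 37.62
tcp_pos: [0.4932, -0.3299, 0.2386]
eef_rot: [-0.0, 0.998, -0.062, -0.0]
force: [0.6, 0.4, -0.9]
opening: 0.0851
gripper_force: 0.0
```

Call:
play_rows(moves=[[[0, 0, -20, 0, 0, 0, 1], [0, 0, 0, 0, 0, 0, 1], [0, 0, 0, 0, 0, 0, 1], [0, 0, 0, 0, 0, 0, 1], [0, 0, 0, 0, 0, 0, 1]]])

```text
clock: 38.25
tcp_pos: [0.4931, -0.3297, 0.2563]
eef_rot: [-0.001, 0.998, -0.062, -0.001]
force: [-0.2, 0.3, -0.9]
opening: 0.0855
gripper_force: 0.0
```

Run:
```python
from h import *
a=eyes.camera("scene").astype(int);b=eyes.camera("top").astype(int)
s0=np.load("pics/scene0.npy").astype(int);t0=np.load("pics/top0.npy").astype(int)
for n,x,y in (("scene",a,s0),("top",b,t0)):
    m=(np.abs(x-y).max(2)>40).astype(np.uint8)
    k,l,st,c=cv2.connectedComponentsWithStats(m)
    print(n,[(st[i].tolist(),c[i].round().tolist()) for i in range(1,k) if st[i][4]>4])
print(a[210:236:2,78:110:2].mean(2).astype(int));print(s0[210:236:2,78:110:2].mean(2).astype(int))
t=eyes.camera_params("top");b=b.astype(np.uint8)
uv=proj(t,[.5117,.3605,.022])[0].astype(int);print(uv);print(b[uv[1]-16:uv[1]+16:2,uv[0]-18:uv[0]+18:2].mean(2).astype(int))
print(manip.state()['force'],manip.state()['tcp_pos'],manip.state()['clock'])
```

```text
scene [([0, 0, 55, 120, 3763], [21.0, 67.0]), ([38, 1, 3, 3, 5], [39.0, 2.0]), ([49, 0, 7, 4, 17], [52.0, 1.0]), ([170, 0, 10, 2, 11], [175.0, 0.0]), ([188, 0, 1, 10, 10], [188.0, 4.0]), ([142, 0, 97, 65, 2659], [192.0, 27.0]), ([140, 3, 12, 18, 91], [146.0, 10.0]), ([90, 8, 11, 8, 60], [96.0, 12.0]), ([51, 29, 1, 5, 5], [51.0, 31.0]), ([17, 33, 12, 10, 48], [21.0, 37.0]), ([42, 49, 5, 8, 13], [45.0, 52.0]), ([31, 56, 11, 5, 26], [36.0, 58.0]), ([10, 106, 45, 22, 254], [34.0, 120.0]), ([71, 124, 19, 11, 91], [80.0, 129.0]), ([344, 131, 9, 8, 48], [348.0, 134.0]), ([84, 136, 3, 5, 12], [85.0, 138.0]), ([341, 136, 10, 8, 34], [345.0, 140.0]), ([351, 138, 5, 3, 10], [353.0, 139.0]), ([0, 148, 20, 9, 100], [10.0, 152.0]), ([12, 160, 3, 5, 13], [13.0, 162.0]), ([88, 161, 10, 16, 63], [93.0, 168.0]), ([31, 180, 11, 17, 71], [36.0, 188.0]), ([100, 215, 4, 4, 12], [102.0, 216.0]), ([94, 217, 8, 14, 54], [97.0, 224.0]), ([78, 222, 13, 13, 65], [84.0, 228.0]), ([103, 222, 4, 8, 17], [105.0, 225.0]), ([81, 231, 4, 7, 18], [82.0, 234.0])]
top [([243, 180, 16, 15, 170], [250.0, 187.0]), ([495, 18
[... 2825 characters left out ...]
 187  99 175 182]
 [ 86  91 111 179 181 180 179 191 218 184 237 238 238 237 179  85 176 182]
 [ 85  97  97 180 180 180 173 206 230 186 238 238 238 236 178  85 178 181]
 [ 79 108  96 178 180 179 167 210 218 186 231 236 237 232 178  88 181 183]
 [ 69 136  89 178 178 179 166 167 215 116 130 178 187 197 162 104 181 182]
 [ 62 147  82 176 179 181 180 181 201 211 212 214 180 179 178 177 182 182]
 [ 61 157  81 173 179 181 181 179 191 200 208 212 156 181 183 180 183 181]
 [ 54 163  78 173 179 179 180 182 182 180 182 183 180 181 181 179 183 180]
 [ 56 163  74 173 180 181 179 179 180 180 180 179 181 180 182 181 181 182]]
[-0.53506056  0.43842047 -0.03001492] [ 0.49321021 -0.32986817  0.25669717] 38.35
```

The picker hangs in its stand about 3 mm nearer the plates' centre. The module stands upright in the tray, clear of its walls, and nothing else shows as moved. I'll hand in.

```bash
python3 -c "
from bench import job
print(job.hand_in())"
```

```text
the job is handed in; nothing more can be done
None
```

I handed the job in at about 38 s: the picker lifted the module out through the notches, the module stands upright and unhooked in the tray, and the picker hangs back in its stand; `job.hand_in()` returned no verdict, so I don't know how it was judged.

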